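# Lock the tool-rest shaft with its hitch pin

### The arm

A 6-joint arm with a two-finger parallel gripper is mounted at the origin on the work surface. World frame = base frame: x ahead of the robot, y to its left, z up, the work surface at z = 0. Lengths are in m, angles in rad, forces in N, time in s.
With the tool pointing down it reaches from about 0.3 to 0.775 m from the base axis. Payload 14.6 kg.
Tool frame: the origin (TCP) lies midway between the tips of the shut fingers; the grasp point (between the pads) lies 19 mm behind it (ctrl.pinch_z is the distance from the TCP to the grasp point, in m); z points along the fingers, y is the line along which they close (so a half turn about z gives the same grasp; the last joint's range is limited). The gripper opens to 94 mm and grips with 3 to 60 N. Pads are 16 mm wide; open, the fingers measure 119 mm over their backs; the gripper's body (75 mm by 177 mm) begins 78 mm behind the grasp point.
Start: joints at [1.075, 0.3, 1.521, -0, 1.321, -0.067], TCP at [0.229, 0.5, 0.175] pointing down, gripper open.
Joint ranges: [-3.03, 3.03], [-0.79, 2.21], [0.23, 2.52], [-1.04, 4.18], [0, 3.07], [-2.55, 2.55]. Speed limits (rad/s): [2.22, 2.22, 2.57, 3.14, 3.14, 3.14].

### API

Orientations are given as [roll, pitch, yaw] about the fixed x, y, z axes, in that order (R = Rz(yaw) Ry(pitch) Rx(roll)).
In Python, from station import ctrl gives the robot as it stands.
- The arm moves only by the tool jog_arm, never from a script. Its argument "motion" is a list of rows, each a list of 7 numbers: the shift along the tool's x, y, z in m, then the turn, a rotation vector about the tool's x, y, z in rad, then the opening, from -1 (shut) to 1 (fully open). In form: [[tx, ty, tz, rx, ry, rz, gripper], ...]. A call has 1 to 5 rows; each row shifts and turns the commanded pose from where the row before left it, along the tool's axes as they then stand; what a row does not reach is not made up. A row lasts 1/10 s, in which the tool goes at most 50 mm and 8.59 degrees, less where a joint would pass 70% of its speed; a pose out of reach is approached as far as the arm can. A call is refused whole if a number of a shift passes 0.05 or a number of a turn 0.15, either way. A call with a gripper value outside its range is refused whole. The fingers move at their own pace and stop on an object; "squeeze" is the grip in N (left out, the last holds). Time passes only in rows, so rows that do not move let the fingers close. It gives the time, the measured TCP pose, the force, the opening and the grip force at its end, in the units of the state.
- ctrl.get_obs(): the state, without advancing time (a new reading comes with each control period).
- ctrl.camera(name): name is "side" or "top"; returns the picture (384x512x3 uint8, red, green, blue); there is no depth.
- ctrl.camera_model(name): a dict with "intrinsics" (3x3 intrinsics, pixels), "k1" (the pictures are not rectified: a ray, as slopes to the right and down, at radius r is drawn at 1 + k1 r^2 times it, then the intrinsics apply), "rvec" (rotation vector, rad) and "tvec" (3), from world to camera coordinates, as OpenCV has them. Camera axes: x right, y down, z forward; pixel columns grow to the right and rows downward; lengths in m; the calibration is good to about 2 mm. A picture is of the moment at which its call begins. camera_model takes no time and is no camera call.
- ctrl.hand_in(): hands the job in; it is judged then, once.
The state is a dict: "time_s": time; "qpos": joint angles; "joint_vel": joint speeds; "tau": joint torques, N m; "ee_pos": TCP position; "eef_rot": TCP orientation; "force": force on the tool from outside, world axes, zero at the start; "moment": the same for the moment, N m; "grip_width": finger opening in m; "grip_force": force on a finger pad.
Only numpy, scipy, OpenCV 4.12 (cv2) and the standard library are available. Lean on these libraries where they do the work, as an engineer would, in place of code of your own. Each camera call takes 0.05 s, during which the arm holds its last target. There are 200 camera calls.

### The job

Take the hitch pin out of the wooden block and push it down through the cross hole near the free end of the tool-rest stand's shaft, gently feeling for the hole, until its collar sits fully home on the shaft, with the loop still open and on the side of the shaft's free end. Then swing the sprung loop down over the shaft end until it snaps underneath against the pin, let go, and leave the other things on the bench alone.

Things in the scene. Friction and masses are not known exactly. Their poses are not given: they have to be found in the camera images.
- pin: Hitch pin, about 90 g, upright in the wooden block at the start. Origin: centre of its collar's underside, which rests on the block, later on the shaft; z up to the handle. Above: steel collar 18 (x) by 20 (y) by 12 mm, then the handle. Below: round steel shank. A wire loop, hinged on the collar about the line along y through (0, 0, 6 mm), sticks out to the pin's +x at the start.
- pin_handle (a point): Top centre of the pin's dark wooden handle, 37 mm above the pin's origin, axes as the pin's. The handle is 22 mm (x) by 14 mm (y) and 25 mm tall, standing on the collar; grip it across its y faces, clear of the loop's arms below.
- pin_tip (a point): Lower end of the pin's shank, 38 mm below the pin's origin, axes as the pin's. The shank is 8 mm in diameter, straight for 32 mm, then tapers over the last 6 mm to a flat 5.2 mm wide tip.
- loop (a joint): Hinge angle (rad) of the pin's loop: 0 level towards the pin's +x, positive swung down, negative raised. About 1 N at the bar moves it; it stays where put. With the pin home, the bar meets the tapered shaft end at about 0.9, must stretch some 3 mm to pass its lower edge near 1.17, then snaps in under the shaft and rests against the shank near 1.35.
- loop_bar (a point): Middle of the loop's straight cross bar, 5 mm round wire, 68 mm long along the pin's y, 30 mm from the hinge line; two arms flare to its ends from y = -14.5 and +14.5 mm at the hinge. The bar is sprung: it can be drawn out up to 7 mm from the hinge, 1.5 N/mm over a 2 N preload. Each side of the shaft, inside the arms, about 20 mm of bar is free for a finger.
- stand: Tool-rest stand bolted to the bench: green foot 130 by 110 mm, upright 128 mm tall. Origin: on the bench under the upright; z up; x runs along its level steel shaft to the shaft's free end. The shaft's axis is 105 mm up, at y = 0. On it, x 34 to 68 mm, sits the tool rest's dark hub (radius 19 mm), its flat rest bar reaching 120 mm to +y, top 121 mm up. Beyond it the shaft is bare.
- hole_home (a point): Stand's axes. Where the cross hole's upper mouth is when the shaft is fully in: 115 mm along the stand's x, 116 mm up. The shaft has end play: the real hole lies 0 to 20 mm further along +x (held by 10 N friction) and must be felt or seen. Hole: vertical, 10 mm wide, through a 22 by 22 mm square part that ends 12 mm beyond the hole; then a 5 mm nose tapers from 22 to 8 mm.
- block: Wooden parking block, 70 by 70 mm, 48 mm high, fixed to the bench, with a 10 mm wide hole right through its middle that holds the pin. Origin: centre of its underside.
- vase: Finished turned wooden vase, 190 mm tall, 104 mm across; leave alone. Origin: centre of its underside.
- tin: Small metal wax tin, 68 mm across and 60 mm tall; leave alone. Origin: centre of its underside.
- gouge: Turning gouge lying on the bench, 285 mm long with a wooden handle; leave alone. Origin: under the ferrule; blade along its x.

How it is judged:
On the way:
1. the pin is fully home in the cross hole, with its loop still open (z of pin in the frame of hole_home between -0.003 and 0.003 m and y of pin in the frame of hole_home between -0.004 and 0.004 m and x of pin in the frame of hole_home between -0.004 and 0.024 m and angle between pin's own z axis and vertical below 0.15 rad and value of joint loop below 0.7 rad), for 0.2 s.
At the end, for the whole second after the job is handed in: The pin stands in the cross hole: collar within 3 mm of the shaft's top, within 4 mm of its centre line, 4 mm inward to 24 mm outward of hole_home, leaning under 0.15 rad; the loop has snapped under the shaft (over 1.24 rad, bar below the shaft's underside); all at rest and released (z of pin in the frame of hole_home between -0.003 and 0.003 m and y of pin in the frame of hole_home between -0.004 and 0.004 m and x of pin in the frame of hole_home between -0.004 and 0.024 m and angle between pin's own z axis and vertical below 0.15 rad and value of joint loop above 1.24 rad and z of loop_bar in the frame of hole_home below -0.022 m and linear speed of pin below 0.01 m/s); the robot touches nothing.
It fails at once if the pin or its loop is forced against the stand or shaft with more than 35 N (contact force between pin and stand above 35 N).
It fails at once if the robot presses on the stand or shaft with more than 30 N (contact force between the arm and stand above 30 N).
It fails at once if the vase is moved (distance of vase from where it was at the start of the episode above 0.02 m).
It fails at once if the tin is moved (distance of tin from where it was at the start of the episode above 0.02 m).
It fails at once if the gouge is moved (distance of gouge from where it was at the start of the episode above 0.03 m).
It also fails if it takes over 61 s, if anything falls off the work surface, if the arm or the gripper's body presses on something with over 40 N, if the wrist force passes 120 N, or if a joint passes its speed limit or range.

## Working session

There is one attempt and no reset: what is moved stays moved. The work goes in short steps, Python scripts to look and compute and a tool call to move; the robot and the scene stay as the last step left them, time stands still between calls to the robot, and variables do not carry over. Pictures are saved under pics/ and viewed, at most 12 in all, crops included, and the job is handed in when it is done.

Besides the shell and the picture viewer there is one more tool, called after "Request:" as name(argument=value, ...), one argument or row to a line, values as JSON. jog_arm: Moves the arm, as the interface text tells. Its arguments: {"type":"object","properties":{"motion":{"type":"array"},"squeeze":{"type":"number"}},"required":["motion"]}

```bash
mkdir -p pics
python3 - <<'E'
from station import ctrl
import cv2,numpy as np
o=ctrl.get_obs()
for k,v in o.items(): print(k,np.round(v,4))
print(ctrl.pinch_z)
for n in("top","side"):
    m=ctrl.camera_model(n); print(n,m)
    R=cv2.Rodrigues(np.array(m["rvec"]))[0]; print(-R.T@np.array(m["tvec"]))
    cv2.imwrite(f"pics/{n}0.png",ctrl.camera(n)[:,:,::-1])
E
```

```text
time_s 0.0
qpos [ 1.0754  0.3005  1.5216  0.      1.3207 -0.0666]
joint_vel [-0.0007  0.0012  0.0017  0.0014  0.0007 -0.0009]
tau [-7.00000e-04 -5.31813e+01 -3.52722e+01  7.08000e-02  2.45000e-02
 -1.00000e-04]
ee_pos [0.2285 0.4999 0.1741]
eef_rot [-3.1404e+00 -1.0000e-04  2.7128e+00]
force [-0.2341 -0.3179  0.5455]
moment [-0.0347 -0.0255 -0.0889]
grip_force 0.0
grip_width 0.0941
0.0188
top {'intrinsics': array([[394.7211727 ,   0.        , 251.12708444],
       [  0.        , 394.7211727 , 191.2988703 ],
       [  0.        ,   0.        ,   1.        ]]), 'k1': -0.13543737261392944, 'rvec': array([ 2.18928659, -2.2051603 ,  0.08369015]), 'tvec': array([-0.03132422,  0.59916866,  1.11590646])}
[ 0.52927338 -0.01877128  1.15097735]
side {'intrinsics': array([[363.20993015,   0.        , 261.74820284],
       [  0.        , 363.20993015, 191.03211521],
       [  0.        ,   0.        ,   1.        ]]), 'k1': 0.03363065220134936, 'rvec': array([ 2.29705553, -0.87078563,  0.33684693]), 'tvec': array([-0.42901814,  0.34385429,  0.9025414 ])}
[ 0.09358132 -0.52709526  0.91120055]
```

View pics/top0.png

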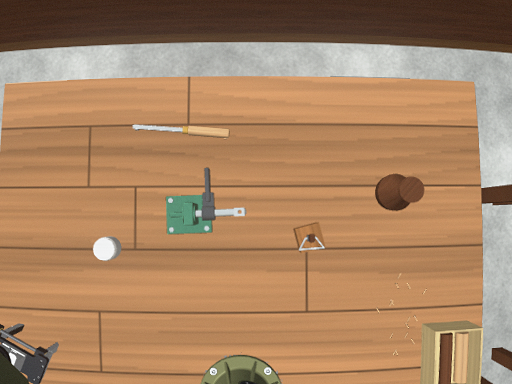

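View pics/side0.png

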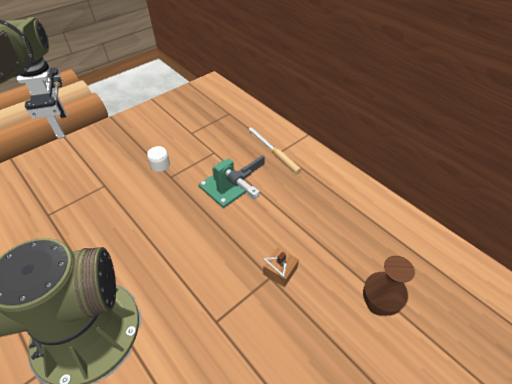

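The top view shows the stand at about (190,213), with its shaft pointing right to about (243,212). The block and pin are at (311,238) with the loop towards the robot. The side view shows the shaft end at about (254,190) and the pin at (281,260). Next I'll zoom in.

```bash
cat > h.py <<'E'
import cv2,numpy as np
from station import ctrl
def ray(n,uv):
    m=ctrl.camera_model(n);K=m["intrinsics"];k=m["k1"]
    R=cv2.Rodrigues(np.array(m["rvec"]))[0];c=-R.T@np.array(m["tvec"])
    p=cv2.undistortPoints(np.array([[uv]],float),K,np.array([k,0,0,0.]))[0,0]
    return c,R.T@np.array([p[0],p[1],1])
def onz(n,uv,z):
    c,d=ray(n,uv); return c+d*(z-c[2])/d[2]
def proj(n,P):
    m=ctrl.camera_model(n)
    return cv2.projectPoints(np.array(P,float).reshape(-1,3),np.array(m["rvec"]),np.array(m["tvec"]),m["intrinsics"],np.array([m["k1"],0,0,0.]))[0][:,0]
def tri(a,b):
    c1,d1=ray("top",a);c2,d2=ray("side",b)
    t=np.linalg.lstsq(np.c_[d1,-d2],c2-c1,rcond=None)[0]
    p,q=c1+t[0]*d1,c2+t[1]*d2
    return (p+q)/2,np.linalg.norm(p-q)
E
python3 - <<'E'
import cv2,numpy as np
t=cv2.imread("pics/top0.png");s=cv2.imread("pics/side0.png")
z=lambda i,x,y,w,h,f:cv2.resize(i[y:y+h,x:x+w],None,fx=f,fy=f,interpolation=cv2.INTER_CUBIC)
a=z(t,160,160,100,80,4);b=z(t,285,215,50,40,8)
c=z(s,190,145,100,75,4);d=z(s,255,240,50,37,8)
cv2.imwrite("pics/crop0.png",cv2.resize(np.vstack([np.hstack([a,b]),np.hstack([c,d[:300].copy() if d.shape[0]>=300 else cv2.copyMakeBorder(d,0,300-d.shape[0],0,0,0)])])[:600],None,fx=1,fy=1) if 0 else np.vstack([np.hstack([a,b])[:300],np.hstack([c,cv2.copyMakeBorder(d,0,4,0,0,0)])]))
E
```

```text
(no output)
```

View pics/crop0.png

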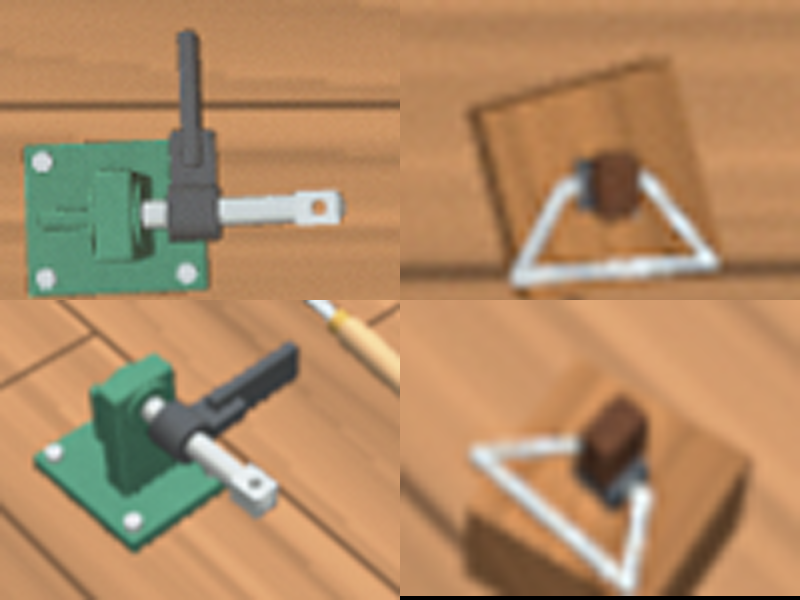

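The hole shows at about (239.6,211.4) in the top view and (253.4,190.1) in the side view. In the top view the loop bar ends are at (299.3,249.3) and (323.6,247.7); in the side view they are at (264.3,258.9) and (283.1,275.2).

Run:
```python
from h import *
np.set_printoptions(precision=4,suppress=True)
print("hole",tri((239.6,211.4),(253.4,190.1)),onz("top",(239.6,211.4),.116),onz("side",(253.4,190.1),.116))
a=tri((299.3,249.3),(264.3,258.9));b=tri((323.6,247.7),(283.1,275.2))
A=onz("top",(299.3,249.3),.054);B=onz("top",(323.6,247.7),.054);print("bar",a,b,A,B,np.linalg.norm(A-B))
print("sidebar",onz("side",(264.3,258.9),.054),onz("side",(283.1,275.2),.054))
u=(A-B)/np.linalg.norm(A-B);print("yaw of bar line",np.arctan2(u[1],u[0]))
print("handle",onz("top",(311.2,237.3),.08),onz("side",(281.4,253.9),.085),tri((311.2,237.3),(281.4,253.9)))
# block corners, top crop local
f=lambda x,y:(285+(x+.5)/8-.5,215+(y+.5)/8-.5)
for p in[(72,112),(267,60),(318,262)]:print("blk",onz("top",f(*p),.048))
g=lambda x,y:(160+(x+.5)/4-.5,160+(y+.5)/4-.5)
for p,z in[((145,214),.116),((230,211),.116),((300,208),.116),((320,207),.116),((330,207),.116),((188,36),.121),((190,160),.121),((24,147),.01),((30,297),.01),((210,291),.01)]:print("st",p,onz("top",g(*p),z))
t=cv2.imread("pics/top0.png");h=cv2.cvtColor(t,cv2.COLOR_BGR2HSV)
# shaft: bright low-sat pixels
m=(h[:,:,1]<50)&(h[:,:,2]>150);ys,xs=np.nonzero(m[195:230,214:250]);
P=np.array([onz("top",(x+214,y+195),.112) for x,y in zip(xs,ys)]);
c=P.mean(0);v=np.linalg.svd(P-c)[2][0];print("shaft",c,v,len(P),P.min(0),P.max(0))
```

```text
hole (array([ 0.5396, -0.0031,  0.1211]), np.float64(0.0019233257804837812)) [ 0.5404 -0.0036  0.116 ] [0.5418 0.001  0.116 ]
bar (array([ 0.435 , -0.1664,  0.0629]), np.float64(0.00040070890652207176)) (array([ 0.4387, -0.234 ,  0.0642]), np.float64(0.00011002609771194737)) [ 0.4344 -0.1677  0.054 ] [ 0.4378 -0.236   0.054 ] 0.06835774136390628
sidebar [ 0.4385 -0.1625  0.054 ] [ 0.4429 -0.2305  0.054 ]
yaw of bar line 1.6209445538080354
handle [ 0.4687 -0.1971  0.08  ] [ 0.4695 -0.1942  0.085 ] (array([ 0.4688, -0.1955,  0.0875]), np.float64(0.001045253619713989))
blk [ 0.4919 -0.1531  0.048 ]
blk [ 0.5093 -0.2221  0.048 ]
blk [ 0.4384 -0.2392  0.048 ]
st (145, 214) [0.5366 0.1111 0.116 ]
st (230, 211) [0.5382 0.0553 0.116 ]
st (300, 208) [0.5399 0.0094 0.116 ]
st (320, 207) [ 0.5405 -0.0037  0.116 ]
st (330, 207) [ 0.5404 -0.0102  0.116 ]
st (188, 36) [0.6531 0.0823 0.121 ]
st (190, 160) [0.5716 0.081  0.121 ]
st (24, 147) [0.5864 0.2126 0.01  ]
st (30, 297) [0.4778 0.208  0.01  ]
st (210, 291) [0.4816 0.0775 0.01  ]
shaft [0.54   0.0227 0.112 ] [ 0.0112 -0.9999  0.    ] 199 [ 0.5309 -0.0152  0.112 ] [0.5495 0.0612 0.112 ]
```

Request:
jog_arm(
  motion=[
    [-0.0338,-0.0356,0,0,0,0,1],
    [-0.0338,-0.0356,0,0,0,0,1],
    [-0.0338,-0.0356,0,0,0,0,1],
    [-0.0338,-0.0356,0,0,0,0,1],
    [-0.0338,-0.0356,0,0,0,0,1],
  ],
)

```text
time_s: 0.6
ee_pos: [0.3083, 0.2662, 0.1745]
eef_rot: [-3.141, -0.0, 2.713]
force: [1.7, 0.6, 0.3]
grip_width: 0.0944
grip_force: 0.0
```

Request:
jog_arm(
  motion=[
    [-0.0338,-0.0356,0,0,0,0,1],
    [-0.0338,-0.0356,0,0,0,0,1],
    [-0.0338,-0.0356,0,0,0,0,1],
    [-0.0338,-0.0356,0,0,0,0,1],
    [-0.0338,-0.0356,0,0,0,0,1],
  ],
)

```text
time_s: 1.1
ee_pos: [0.3881, 0.0339, 0.1747]
eef_rot: [3.141, 0.0, 2.713]
force: [1.6, 1.1, 0.3]
grip_width: 0.0938
grip_force: 0.0
```

Request:
jog_arm(
  motion=[
    [-0.0338,-0.0356,0,0,0,0,1],
    [-0.0338,-0.0356,0,0,0,0,1],
    [-0.0338,-0.0356,0,0,0,0,1],
    [-0.0338,-0.0356,0,0,0,0,1],
    [-0.0338,-0.0356,0,0,0,0,1],
  ],
)

```text
time_s: 1.6
ee_pos: [0.4679, -0.1984, 0.1744]
eef_rot: [3.142, -0.0, 2.712]
force: [0.1, 0.1, 0.6]
grip_width: 0.0938
grip_force: 0.0
```

Request:
jog_arm(
  motion=[
    [0,0,0,0,0,0.148,1],
    [0,0,0,0,0,0.148,1],
    [0,0,0,0,0,0.148,1],
    [0,0,0,0,0,0.148,1],
    [0,0,0,0,0,0.148,1],
  ],
)

```text
time_s: 2.1
ee_pos: [0.4676, -0.1962, 0.1743]
eef_rot: [-3.141, -0.001, 1.967]
force: [0.3, 0.4, 0.1]
grip_width: 0.0941
grip_force: 0.0
```

Request:
jog_arm(
  motion=[
    [0,0,0,0,0,0.148,1],
    [0,0,0,0,0,0.148,1],
    [0,0,0,0,0,0.148,1],
    [0,0,0,0,0,0.148,1],
    [0,0,0,0,0,0.148,1],
  ],
)

```text
time_s: 2.6
ee_pos: [0.4676, -0.1962, 0.1744]
eef_rot: [-3.141, -0.0, 1.227]
force: [0.2, -0.7, -0.3]
grip_width: 0.0944
grip_force: 0.0
```

Request:
jog_arm(
  motion=[
    [0,0,0,0,0,0.148,1],
    [0,0,0,0,0,0.148,1],
    [0,0,0,0,0,0.148,1],
    [0,0,0,0,0,0.148,1],
    [0,0,0,0,0,0.148,1],
  ],
)

```text
time_s: 3.1
ee_pos: [0.4676, -0.1962, 0.1744]
eef_rot: [-3.141, 0.0, 0.487]
force: [-0.6, 0.6, 0.1]
grip_width: 0.0941
grip_force: 0.0
```

Request:
jog_arm(
  motion=[
    [0,0,0,0,0,0.148,1],
    [0,0,0,0,0,0.148,1],
    [0,0,0,0,0,0.148,1],
    [0,0,0,0,0,0,1],
  ],
)

```text
time_s: 3.5
ee_pos: [0.4676, -0.1962, 0.1744]
eef_rot: [-3.141, 0.0, 0.046]
force: [0.4, 0.3, 0.1]
grip_width: 0.0941
grip_force: 0.0
```

Request:
jog_arm(
  motion=[
    [0,0,0.04,0,0,0,1],
    [0,0,0.04,0,0,0,1],
    [0,0,0.02,0,0,0,1],
    [0,0,0.012,0,0,0,1],
    [0,0,0,0,0,0,0],
  ],
)

```text
time_s: 4.0
ee_pos: [0.4672, -0.196, 0.0616]
eef_rot: [-3.141, 0.002, 0.051]
force: [0.4, 0.0, -0.1]
grip_width: 0.089
grip_force: 0.0
```

Request:
jog_arm(
  motion=[
    [0,0,0,0,0,0,-0.4],
    [0,0,0,0,0,0,-1],
    [0,0,0,0,0,0,-1],
    [0,0,0,0,0,0,-1],
    [0,0,0,0,0,0,-1],
  ],
  squeeze=5,
)

```text
time_s: 4.5
ee_pos: [0.4679, -0.1963, 0.063]
eef_rot: [3.141, -0.0, 0.049]
force: [-0.1, -0.1, -0.9]
grip_width: 0.0497
grip_force: 0.0
```

Request:
jog_arm(
  motion=[
    [0,0,0,0,0,0,-1],
    [0,0,0,0,0,0,-1],
    [0,0,0,0,0,0,-1],
  ],
)

```text
time_s: 4.8
ee_pos: [0.4678, -0.1963, 0.0627]
eef_rot: [3.142, 0.0, 0.049]
force: [0.1, 0.5, -0.6]
grip_width: 0.0254
grip_force: 0.0
```

Request:
jog_arm(
  motion=[
    [0,0,0,0,0,0,-1],
    [0,0,0,0,0,0,-1],
    [0,0,0,0,0,0,-1],
    [0,0,0,0,0,0,-1],
  ],
)

```text
time_s: 5.2
ee_pos: [0.4677, -0.1963, 0.0626]
eef_rot: [-3.142, 0.0, 0.049]
force: [-0.2, -0.2, -0.1]
grip_width: 0.0003
grip_force: 0.0
```

Run:
```python
from h import *
o=ctrl.get_obs();print(np.round(o["force"],2),np.round(o["moment"],3),o["grip_width"],o["grip_force"],o["ee_pos"])
t=ctrl.camera("top")[:,:,::-1];s=ctrl.camera("side")[:,:,::-1]
z=lambda i,x,y,w,h,f:cv2.resize(i[y:y+h,x:x+w],None,fx=f,fy=f,interpolation=cv2.INTER_CUBIC)
cv2.imwrite("pics/grip.png",np.hstack([z(t,285,210,50,75,8),z(s,250,225,50,75,8)]))
```

```text
[-0.19 -0.16 -0.12] [-0.017  0.102 -0.024] 0.00034420033135160947 0.0 [ 0.46773564 -0.19625974  0.06261884]
```

View pics/grip.png

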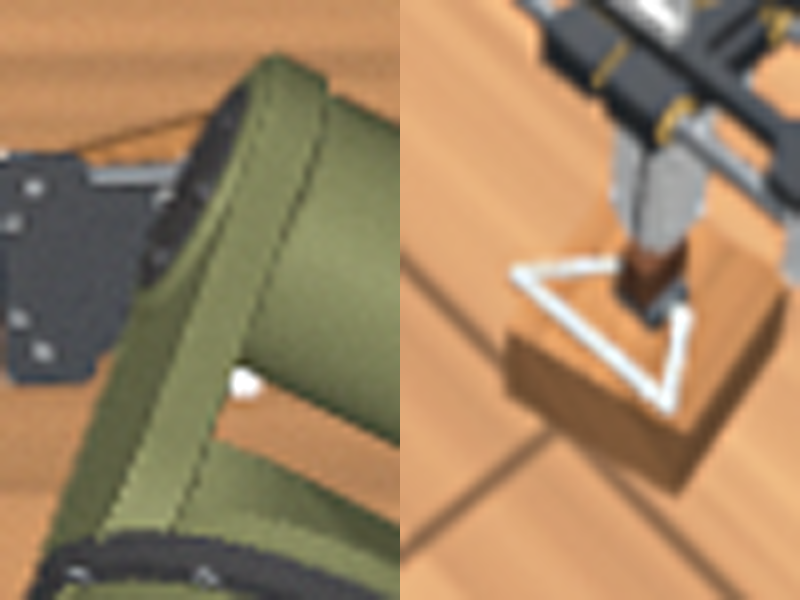

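The side view shows the shut fingertips at about (282,255) with the handle just below them. They closed on nothing, so I'll compare this with the projections.

Run:
```python
from h import *
np.set_printoptions(precision=4,suppress=True)
p=np.array([.4677,-.1963,.0626])
print("TCP",proj("side",[p,p+[0,0,.019]]),proj("top",p))
f=lambda x,y:(250+(x+.5)/8-.5,225+(y+.5)/8-.5)
for n,l in dict(tip=(257,250),tipL=(230,235),hbotfront=(255,318),handle=(252,265),barA=(118,270),barB=(268,405),blk_l=(108,325),blk_r=(388,292),blk_n=(290,435)).items():
    print(n,f(*l),[onz("side",f(*l),z) for z in(.048,.0626,.085)])
```

```text
TCP [[281.0413 259.2434]
 [281.3969 255.5119]] [[309.8673 237.3401]]
tip (281.6875, 255.8125) [array([ 0.4828, -0.1841,  0.048 ]), array([ 0.4762, -0.1899,  0.0626]), array([ 0.4661, -0.1988,  0.085 ])]
tipL (278.3125, 253.9375) [array([ 0.4799, -0.1738,  0.048 ]), array([ 0.4734, -0.1797,  0.0626]), array([ 0.4634, -0.1889,  0.085 ])]
hbotfront (281.4375, 264.3125) [array([ 0.4643, -0.2024,  0.048 ]), array([ 0.458 , -0.2079,  0.0626]), array([ 0.4484, -0.2164,  0.085 ])]
handle (281.0625, 257.6875) [array([ 0.4775, -0.1872,  0.048 ]), array([ 0.471 , -0.1929,  0.0626]), array([ 0.461 , -0.2018,  0.085 ])]
barA (264.3125, 258.3125) [array([ 0.4421, -0.1586,  0.048 ]), array([ 0.4362, -0.1648,  0.0626]), array([ 0.4272, -0.1744,  0.085 ])]
barB (283.0625, 275.1875) [array([ 0.4453, -0.2283,  0.048 ]), array([ 0.4394, -0.2334,  0.0626]), array([ 0.4303, -0.2411,  0.085 ])]
blk_l (263.0625, 265.1875) [array([ 0.4257, -0.1719,  0.048 ]), array([ 0.42  , -0.1779,  0.0626]), array([ 0.4114, -0.1871,  0.085 ])]
blk_r (298.0625, 261.0625) [array([ 0.5047, -0.2249,  0.048 ]), array([ 0.4978, -0.23  ,  0.0626]), array([ 0.4871, -0.2379,  0.085 ])]
blk_n (285.8125, 278.9375) [array([ 0.4433, -0.2408,  0.048 ]), array([ 0.4373, -0.2456,  0.0626]), array([ 0.4283, -0.253 ,  0.085 ])]
```

Run:
```python
from h import *
np.set_printoptions(precision=1,suppress=True)
T=np.array([.2285,.4999,.1741]);y=np.array([.416,.91,0])
for dz in(0,.02):
  P=[T+[0,0,dz]+s*y for s in(-.0595,-.047,0,.047,.0595)]
  print(dz,proj("side",P).tolist(),proj("top",P).tolist())
t=cv2.imread("pics/top0.png");s=cv2.imread("pics/side0.png")
a=cv2.resize(s[60:150,0:100],None,fx=4,fy=4,interpolation=2);b=cv2.resize(t[310:384,0:90],None,fx=4,fy=4,interpolation=2)
b=cv2.copyMakeBorder(b,0,360-b.shape[0],0,0,0)
cv2.imwrite("pics/start_grip.png",np.hstack([a,b]))
```

```text
0 [[66.87119356817158, 148.45896042066957], [67.01651619186313, 145.70038613836533], [67.53866101439513, 135.67007317722536], [68.02529418439951, 126.1478586689847], [68.14917797576845, 123.69585592692928]] [[64.18065706223592, 343.70899861098815], [59.94107176675877, 341.5107882565461], [44.1926536691731, 333.2286628992075], [28.773925608991334, 324.9320836443195], [24.733007622409957, 322.7251534595242]]
0.02 [[64.08552121954395, 143.30910607834838], [64.25181773168731, 140.54749307747272], [64.84984856833876, 130.51051527769056], [65.40799397378248, 120.98833245166712], [65.5502113827684, 118.53734016281354]] [[60.73690233260166, 346.11855794679985], [56.427171780951454, 343.87071943766887], [40.427322654301804, 335.4010215440659], [24.778284615173817, 326.9161391666063], [20.679948192045373, 324.6591397223334]]
```

View pics/start_grip.png

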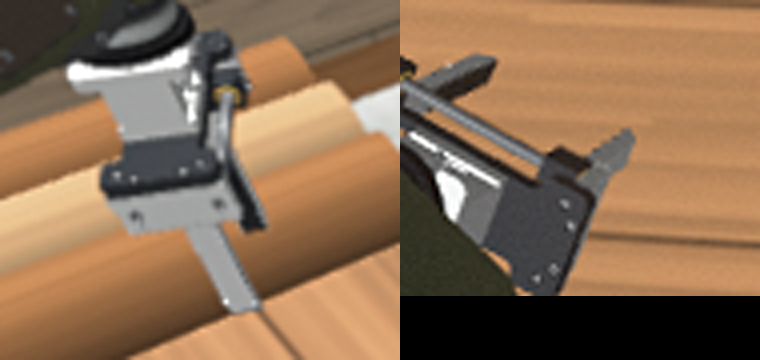

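The start picture has a fingertip at about (60.5,137) in the side view and (57,343.5) in the top view. Both suggest the tip is higher than the TCP, so I'll triangulate it.

Run:
```python
from h import *
np.set_printoptions(precision=4,suppress=True)
for a in((57,343.5),(56,345)):print(tri(a,(60.5,137)))
T=np.array([.2285,.4999,.1741]);y=np.array([.416,.91,0]);print(T-.047*y,T-.0595*y)
```

```text
(array([0.2091, 0.4523, 0.2087]), np.float64(0.012232212337822637))
(array([0.2075, 0.4533, 0.2096]), np.float64(0.00796415584657809))
[0.2089 0.4571 0.1741] [0.2037 0.4458 0.1741]
```

Both views put the real fingertips about 22–25 mm above the reported TCP. I'll probe down gently with the shut fingers to find the handle top, which is 85 mm up.

Request:
jog_arm(
  motion=[
    [0,0,0.001,0,0,0,-1],
    [0,0,0.001,0,0,0,-1],
    [0,0,0,0,0,0,-1],
  ],
)

```text
time_s: 5.6
ee_pos: [0.4677, -0.1962, 0.0605]
eef_rot: [-3.141, 0.0, 0.049]
force: [0.2, 0.9, 0.0]
grip_width: 0.0008
grip_force: 0.0
```

Request:
jog_arm(
  motion=[
    [0,0,0.001,0,0,0,-1],
    [0,0,0.001,0,0,0,-1],
    [0,0,0,0,0,0,-1],
  ],
)

```text
time_s: 5.9
ee_pos: [0.4677, -0.1962, 0.0585]
eef_rot: [-3.141, 0.0, 0.049]
force: [0.4, 0.8, 0.1]
grip_width: 0.0006
grip_force: 0.0
```

Request:
jog_arm(
  motion=[
    [0,0,0.001,0,0,0,-1],
    [0,0,0.001,0,0,0,-1],
    [0,0,0,0,0,0,-1],
  ],
)

```text
time_s: 6.2
ee_pos: [0.4677, -0.1962, 0.0565]
eef_rot: [-3.141, 0.0, 0.049]
force: [-0.1, -0.2, -0.9]
grip_width: 0.0009
grip_force: 0.0
```

Request:
jog_arm(
  motion=[
    [0,0,0.001,0,0,0,-1],
    [0,0,0.001,0,0,0,-1],
    [0,0,0,0,0,0,-1],
  ],
)

```text
time_s: 6.5
ee_pos: [0.4678, -0.1963, 0.0546]
eef_rot: [3.142, -0.0, 0.049]
force: [-0.4, -0.0, 0.1]
grip_width: 0.0002
grip_force: 0.0
```

Request:
jog_arm(
  motion=[
    [0,0,0.001,0,0,0,-1],
    [0,0,0.001,0,0,0,-1],
    [0,0,0,0,0,0,-1],
  ],
)

```text
time_s: 6.8
ee_pos: [0.4686, -0.1966, 0.0544]
eef_rot: [3.14, -0.002, 0.049]
force: [-4.4, 2.3, 18.7]
grip_width: 0.0004
grip_force: 9.3
```

Run:
```python
from h import *
s=ctrl.camera("side")[:,:,::-1];g=cv2.imread("pics/side0.png")
z=lambda i,x,y,w,h,f:cv2.resize(i[y:y+h,x:x+w],None,fx=f,fy=f,interpolation=cv2.INTER_CUBIC)
cv2.imwrite("pics/grip2.png",np.hstack([z(s,260,235,40,50,10),z(g,260,235,40,50,10)]))
```

```text
(no output)
```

View pics/grip2.png

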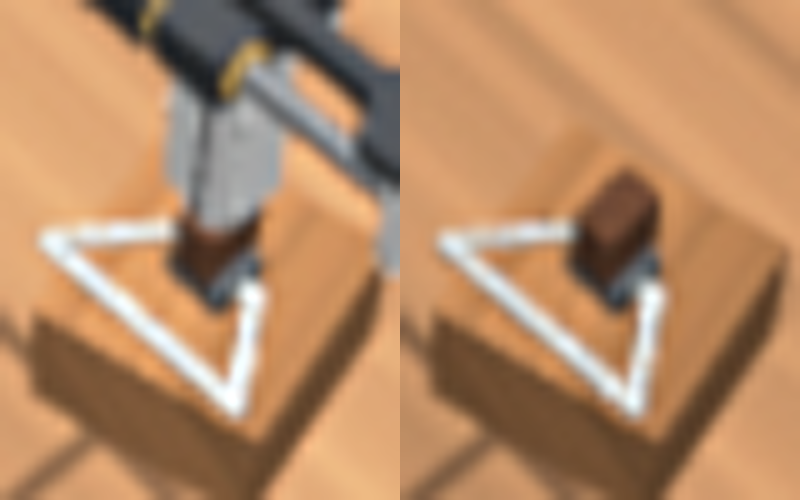

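The shut fingers met the handle top (z 0.085) at a reported TCP z of 0.0544. So the real tips are 30.6 mm above the reported TCP, and I'll correct for that from here. The picture also shows the tip centred on the handle.

Request:
jog_arm(
  motion=[
    [0,0,-0.012,0,0,0,0],
    [0,0,0,0,0,0,0],
    [0,0,0,0,0,0,0],
    [0,0,0,0,0,0,0],
    [0,0,0,0,0,0,0],
  ],
)

```text
time_s: 7.35
ee_pos: [0.4676, -0.1962, 0.0643]
eef_rot: [-3.141, 0.001, 0.049]
force: [-0.0, -0.3, 0.2]
grip_width: 0.0373
grip_force: 0.0
```

Request:
jog_arm(
  motion=[
    [0,0,0,0,0,0,0],
    [0,0,0,0,0,0,0],
  ],
)

```text
time_s: 7.55
ee_pos: [0.4677, -0.1963, 0.0645]
eef_rot: [-3.141, 0.0, 0.049]
force: [0.0, -0.4, 0.0]
grip_width: 0.0467
grip_force: 0.0
```

Request:
jog_arm(
  motion=[
    [0,0,0.01,0,0,0,0],
    [0,0,0.01,0,0,0,0],
    [0,0,0.01,0,0,0,0],
    [0,0,0.004,0,0,0,0],
    [0,0,0,0,0,0,-1],
  ],
  squeeze=5,
)

```text
time_s: 8.05
ee_pos: [0.4673, -0.1961, 0.0297]
eef_rot: [-3.141, 0.001, 0.049]
force: [0.6, 0.3, 0.1]
grip_width: 0.0418
grip_force: 0.0
```

Request:
jog_arm(
  motion=[
    [0,0,0,0,0,0,-1],
    [0,0,0,0,0,0,-1],
    [0,0,0,0,0,0,-1],
    [0,0,0,0,0,0,-1],
    [0,0,0,0,0,0,-1],
  ],
)

```text
time_s: 8.55
ee_pos: [0.4679, -0.1965, 0.0309]
eef_rot: [3.141, -0.001, 0.049]
force: [-0.5, -2.5, 1.4]
grip_width: 0.0142
grip_force: 5.0
```

Request:
jog_arm(
  motion=[
    [0,0,0,0,0,0,-1],
    [0,0,-0.015,0,0,0,-1],
    [0,0,-0.015,0,0,0,-1],
    [0,0,-0.03,0,0,0,-1],
    [0,0,-0.03,0,0,0,-1],
  ],
  squeeze=25,
)

```text
time_s: 9.05
ee_pos: [0.4673, -0.1959, 0.1212]
eef_rot: [-3.14, 0.001, 0.049]
force: [1.2, -0.1, -0.4]
grip_width: 0.0141
grip_force: 25.0
```

Request:
jog_arm(
  motion=[
    [0,0,-0.03,0,0,0,-1],
    [0,0,-0.022,0,0,-0.15,-1],
    [0,0,0,0,0,-0.15,-1],
    [0,0,0,0,0,-0.15,-1],
    [0,0,0,0,0,-0.15,-1],
  ],
)

```text
time_s: 9.55
ee_pos: [0.4676, -0.196, 0.1725]
eef_rot: [-3.141, -0.0, 0.655]
force: [-0.4, -0.3, -1.0]
grip_width: 0.0138
grip_force: 25.0
```

Request:
jog_arm(
  motion=[
    [0,0,0,0,0,-0.15,-1],
    [0,0,0,0,0,-0.15,-1],
    [0,0,0,0,0,-0.15,-1],
    [0,0,0,0,0,-0.15,-1],
    [0,0,0,0,0,-0.15,-1],
  ],
)

```text
time_s: 10.05
ee_pos: [0.4676, -0.1959, 0.1724]
eef_rot: [-3.141, -0.001, 1.405]
force: [-0.1, -0.3, -1.5]
grip_width: 0.0137
grip_force: 25.0
```

Request:
jog_arm(
  motion=[
    [0,0,0,0,0,-0.15,-1],
    [0,0,0,0,0,-0.051,-1],
    [0,0,0,0,0,0,-1],
  ],
)

```text
time_s: 10.35
ee_pos: [0.4676, -0.196, 0.1724]
eef_rot: [-3.141, -0.001, 1.601]
force: [-1.1, -0.4, -1.3]
grip_width: 0.0139
grip_force: 25.0
```

Request:
jog_arm(
  motion=[
    [0.038,0.0157,0,0,0,0,-1],
    [0.038,0.0157,0,0,0,0,-1],
    [0.038,0.0157,0,0,0,0,-1],
    [0.038,0.0157,0,0,0,0,-1],
    [0.038,0.0157,0,0,0,0,-1],
  ],
)

```text
time_s: 10.85
ee_pos: [0.5409, -0.0023, 0.1726]
eef_rot: [-3.141, -0.0, 1.598]
force: [0.1, -0.8, -1.1]
grip_width: 0.0138
grip_force: 25.0
```

Request:
jog_arm(
  motion=[
    [0.002,0,0.02,0,0,0,-1],
    [0,0,0,0,0,0,-1],
    [0,0,0,0,0,0,-1],
  ],
)

```text
time_s: 11.15
ee_pos: [0.5404, -0.0024, 0.1527]
eef_rot: [-3.141, -0.0, 1.598]
force: [0.1, 0.1, -0.9]
grip_width: 0.0143
grip_force: 25.0
```

Run:
```python
from h import *
np.set_printoptions(precision=4,suppress=True)
s=ctrl.camera("side")[:,:,::-1];t=ctrl.camera("top")[:,:,::-1]
cv2.imwrite("pics/side_ov.png",s);cv2.imwrite("pics/top_ov.png",t)
e=ctrl.get_obs()["ee_pos"];print(e)
print(proj("side",[e+[0,0,-.0209],e+[0,0,.0171]]),"hole exp",proj("side",[.541,-.0013,.116]))
z=lambda i,x,y,w,h,f:cv2.resize(i[y:y+h,x:x+w],None,fx=f,fy=f,interpolation=cv2.INTER_CUBIC)
cv2.imwrite("pics/ov.png",np.hstack([z(s,225,155,50,70,8),z(t,215,185,50,70,8)]))
```

```text
[ 0.5408 -0.0028  0.1535]
[[253.9553 187.2228]
 [253.8597 178.1722]] hole exp [[253.7132 190.6803]]
```

View pics/ov.png

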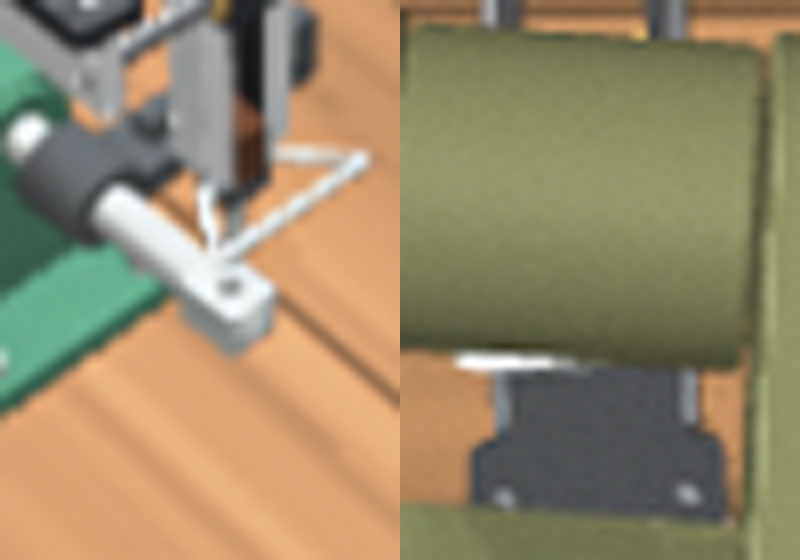

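The side view shows the shank at about x 254.4 and the hole at (253.3,190.4), so they line up to about 1 mm. I'll go down gently.

Request:
jog_arm(
  motion=[
    [0.0006,-0.0006,0.005,0,0,0,-1],
    [0,0,0.005,0,0,0,-1],
    [0,0,0.003,0,0,0,-1],
    [0,0,0,0,0,0,-1],
  ],
)

```text
time_s: 11.65
ee_pos: [0.5398, -0.0016, 0.1391]
eef_rot: [-3.141, -0.0, 1.6]
force: [-0.3, 0.4, -1.3]
grip_width: 0.0137
grip_force: 25.0
```

Request:
jog_arm(
  motion=[
    [0,0,0.001,0,0,0,-1],
    [0,0,0.001,0,0,0,-1],
    [0,0,0,0,0,0,-1],
  ],
)

```text
time_s: 11.95
ee_pos: [0.54, -0.0015, 0.1376]
eef_rot: [-3.142, 0.0, 1.6]
force: [-0.1, 0.6, -1.9]
grip_width: 0.0138
grip_force: 25.0
```

Request:
jog_arm(
  motion=[
    [0,0,0.001,0,0,0,-1],
    [0,0,0.001,0,0,0,-1],
    [0,0,0,0,0,0,-1],
  ],
)

```text
time_s: 12.25
ee_pos: [0.54, -0.0015, 0.1355]
eef_rot: [-3.141, -0.0, 1.6]
force: [-0.3, -0.4, -1.0]
grip_width: 0.0137
grip_force: 25.0
```

Request:
jog_arm(
  motion=[
    [0,0,0.001,0,0,0,-1],
    [0,0,0,0,0,0,-1],
  ],
)

```text
time_s: 12.45
ee_pos: [0.54, -0.0015, 0.1345]
eef_rot: [-3.141, -0.0, 1.6]
force: [-0.3, 0.7, -1.0]
grip_width: 0.0141
grip_force: 25.0
```

Request:
jog_arm(
  motion=[
    [0,0,0.001,0,0,0,-1],
    [0,0,0.001,0,0,0,-1],
    [0,0,0,0,0,0,-1],
  ],
)

```text
time_s: 12.75
ee_pos: [0.54, -0.0015, 0.1325]
eef_rot: [-3.141, -0.0, 1.6]
force: [0.1, -0.2, -0.2]
grip_width: 0.0139
grip_force: 25.0
```

Request:
jog_arm(
  motion=[
    [0,0,0.001,0,0,0,-1],
    [0,0,0,0,0,0,-1],
  ],
)

```text
time_s: 12.95
ee_pos: [0.54, -0.0015, 0.1315]
eef_rot: [-3.141, -0.0, 1.6]
force: [0.6, 0.2, -1.7]
grip_width: 0.0137
grip_force: 25.0
```

Request:
jog_arm(
  motion=[
    [0,0,0.001,0,0,0,-1],
    [0,0,0.001,0,0,0,-1],
    [0,0,0,0,0,0,-1],
  ],
)

```text
time_s: 13.25
ee_pos: [0.54, -0.0015, 0.1295]
eef_rot: [-3.141, -0.0, 1.6]
force: [-0.7, -0.5, -1.1]
grip_width: 0.0137
grip_force: 25.0
```

Request:
jog_arm(
  motion=[
    [0,0,0.001,0,0,0,-1],
    [0,0,0.001,0,0,0,-1],
    [0,0,0,0,0,0,-1],
  ],
)

```text
time_s: 13.55
ee_pos: [0.54, -0.0015, 0.1275]
eef_rot: [-3.141, -0.0, 1.6]
force: [0.3, -0.2, -1.0]
grip_width: 0.0139
grip_force: 25.0
```

Request:
jog_arm(
  motion=[
    [0,0,0.002,0,0,0,-1],
    [0,0,0.002,0,0,0,-1],
    [0,0,0.002,0,0,0,-1],
    [0,0,0,0,0,0,-1],
  ],
)

```text
time_s: 13.95
ee_pos: [0.5399, -0.0015, 0.1213]
eef_rot: [-3.141, -0.0, 1.6]
force: [-0.5, 1.0, -1.2]
grip_width: 0.0138
grip_force: 25.0
```

Request:
jog_arm(
  motion=[
    [0,0,0.002,0,0,0,-1],
    [0,0,0.002,0,0,0,-1],
    [0,0,0.002,0,0,0,-1],
    [0,0,0,0,0,0,-1],
  ],
)

```text
time_s: 14.35
ee_pos: [0.5399, -0.0015, 0.1153]
eef_rot: [-3.141, -0.0, 1.6]
force: [0.2, -0.2, -1.4]
grip_width: 0.0142
grip_force: 25.0
```

Request:
jog_arm(
  motion=[
    [0,0,0.002,0,0,0,-1],
    [0,0,0.002,0,0,0,-1],
    [0,0,0.002,0,0,0,-1],
    [0,0,0.002,0,0,0,-1],
    [0,0,0,0,0,0,-1],
  ],
)

```text
time_s: 14.85
ee_pos: [0.5399, -0.0015, 0.1073]
eef_rot: [-3.141, -0.0, 1.6]
force: [0.4, 0.3, -1.5]
grip_width: 0.0137
grip_force: 25.0
```

Request:
jog_arm(
  motion=[
    [0,0,0.002,0,0,0,-1],
    [0,0,0.002,0,0,0,-1],
    [0,0,0.001,0,0,0,-1],
    [0,0,0,0,0,0,-1],
  ],
)

```text
time_s: 15.25
ee_pos: [0.54, -0.0015, 0.1025]
eef_rot: [-3.141, -0.0, 1.6]
force: [0.5, 0.7, -0.8]
grip_width: 0.0141
grip_force: 25.0
```

Request:
jog_arm(
  motion=[
    [0,0,0.001,0,0,0,-1],
    [0,0,0.001,0,0,0,-1],
    [0,0,0,0,0,0,-1],
  ],
)

```text
time_s: 15.55
ee_pos: [0.54, -0.0015, 0.1005]
eef_rot: [-3.141, -0.0, 1.6]
force: [0.3, -0.1, -0.8]
grip_width: 0.0135
grip_force: 25.0
```

Request:
jog_arm(
  motion=[
    [0,0,0.001,0,0,0,-1],
    [0,0,0,0,0,0,-1],
  ],
)

```text
time_s: 15.75
ee_pos: [0.54, -0.0015, 0.0995]
eef_rot: [-3.141, -0.0, 1.6]
force: [-0.2, -0.5, -1.3]
grip_width: 0.0137
grip_force: 25.0
```

Request:
jog_arm(
  motion=[
    [0,0,0.001,0,0,0,-1],
    [0,0,0,0,0,0,-1],
  ],
)

```text
time_s: 15.95
ee_pos: [0.5402, -0.0015, 0.0989]
eef_rot: [3.141, 0.0, 1.6]
force: [-0.5, 0.1, 1.7]
grip_width: 0.0141
grip_force: 25.0
```

Run:
```python
from h import *
s=ctrl.camera("side")[:,:,::-1]
e=ctrl.get_obs();print(e["ee_pos"],e["force"],e["qpos"])
cv2.imwrite("pics/in.png",cv2.resize(s[150:220,215:295],None,fx=8,fy=8,interpolation=2))
```

```text
[ 0.54014589 -0.00148766  0.09885956] [-0.73343984 -0.12935383  1.88577868] [-7.05666420e-02  3.52440726e-01  1.63634876e+00  2.54973299e-06
  1.15244878e+00 -9.95485171e-02]
```

View pics/in.png

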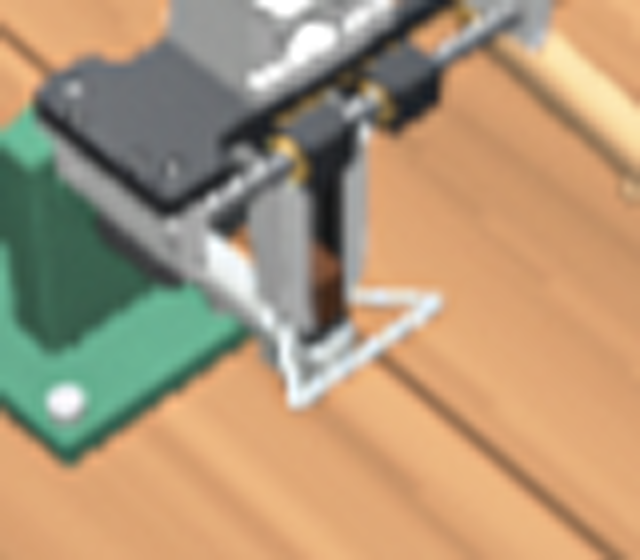

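The side view shows the collar seated on the shaft at about (256,193). The loop is open towards the free end and contact came at the predicted height, so the pin is home. Now I'll release it, rise, back off and tilt.

Request:
jog_arm(
  motion=[
    [0,0,0,0,0,0,-0.38],
    [0,0,0,0,0,0,-0.38],
    [0,0,0,0,0,0,-0.38],
    [0,0,0,0,0,0,-0.38],
    [0,0,0,0,0,0,-0.38],
  ],
)

```text
time_s: 16.5
ee_pos: [0.54, -0.0015, 0.0986]
eef_rot: [-3.142, -0.0, 1.6]
force: [0.3, -1.5, 0.1]
grip_width: 0.0293
grip_force: 0.0
```

Request:
jog_arm(
  motion=[
    [0,0,-0.01,0,0,0,-0.38],
    [0,0,-0.02,0,0,0,-0.38],
    [0,0,-0.04,0,0,0,-0.38],
    [-0.03,0,0,0,0,0,-0.38],
    [-0.03,0,0,0,0,0,-0.38],
  ],
)

```text
time_s: 17.0
ee_pos: [0.5424, -0.0619, 0.1707]
eef_rot: [3.139, 0.001, 1.601]
force: [-0.7, -0.3, 0.0]
grip_width: 0.0288
grip_force: 0.0
```

Request:
jog_arm(
  motion=[
    [0,0,0,0,0.14,0,-0.38],
    [0,0,0,0,0.14,0,-0.38],
    [0,0,0,0,0.14,0,-0.38],
    [0,0,0,0,0.14,0,-0.38],
    [0,0,0,0,0.14,0,-0.38],
  ],
)

```text
time_s: 17.5
ee_pos: [0.5422, -0.0621, 0.1703]
eef_rot: [3.137, -0.705, 1.602]
force: [0.3, 1.0, 0.8]
grip_width: 0.0292
grip_force: 0.0
```

```bash
cat > st.py <<'E'
from h import *
from scipy.spatial.transform import Rotation as Ro
np.set_printoptions(precision=4,suppress=True)
o=ctrl.get_obs();R=Ro.from_euler("xyz",o["eef_rot"]).as_matrix();H=np.array([.5401,-.0017,.116])
ex=np.array([.03,-.9995,0]);ey=np.array([.9995,.03,0])
tip=o["ee_pos"]-.0306*R[:,2]
f=lambda v:np.array([v@ex,v@ey,v[2]])*1e3
print("tip s,lat,z mm",f(tip-H),"toolx",f(R[:,0])/1e3,"tooly",f(R[:,1])/1e3,"toolz",f(R[:,2])/1e3)
print(o["ee_pos"],o["qpos"],"F",f(o["force"])/1e3,o["grip_width"])
E
python3 - <<'E'
from st import *
s=ctrl.camera("side")[:,:,::-1];t=ctrl.camera("top")[:,:,::-1]
z=lambda i,x,y,w,h,f:cv2.resize(i[y:y+h,x:x+w],None,fx=f,fy=f,interpolation=cv2.INTER_CUBIC)
cv2.imwrite("pics/til.png",np.hstack([z(s,235,150,60,70,6.5),z(t,215,185,60,70,6.5)]))
E
```

```text
tip s,lat,z mm [80.2445  0.2061 77.6075] toolx [-0.7617 -0.0012  0.6479] tooly [0.0012 0.9999 0.0032] toolz [-0.6479  0.0032 -0.7617]
[ 0.5422 -0.0621  0.1703] [-0.5002  0.4885  1.4422  0.5955  1.6066 -0.6311] F [-0.976   0.3235  0.7911] 0.029197249037222234
```

View pics/til.png

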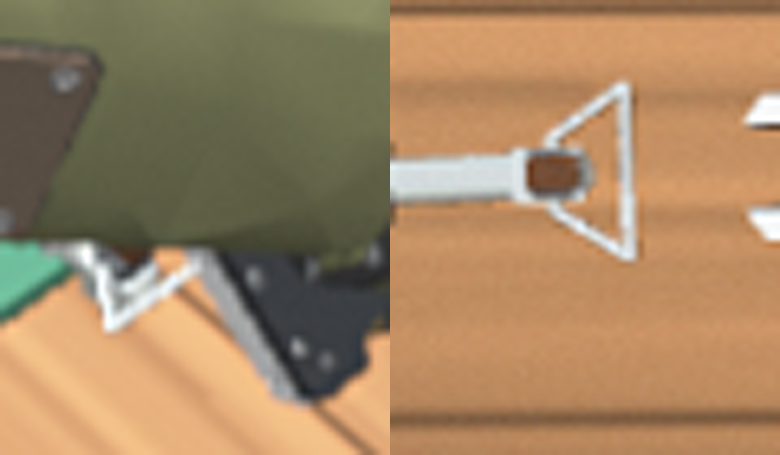

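Run:
```python
from st import *
for l in(-27,-14.6,0,14.6,27):
    print(l,proj("top",tip+ey*l/1e3))
print("handle",proj("top",H+[0,0,.037]),"bar mid",proj("top",H+.03*ex+[0,0,.006]))
# measured bar ends
for p in((623,88),(630,255)):
    q=(215+(p[0]-389.5)/6.5-.5,185+p[1]/6.5-.5); print(q,f(onz("top",q,.122)-H))
```

```text
tip s,lat,z mm [81.3807 -0.8354 74.4309] toolx [-0.7614  0.0052  0.6483] tooly [ 0.0041  0.9999 -0.0032] toolz [-0.6482  0.0002 -0.7614]
[ 0.5411 -0.0632  0.1671] [-0.5022  0.4926  1.4441  0.5933  1.6054 -0.6297] F [-0.1987 -0.6129  0.6863] 0.028698938278912144
-27 [[272.2441 221.3835]]
-14.6 [[272.0409 216.2841]]
0 [[271.8007 210.2859]]
14.6 [[271.5595 204.2951]]
27 [[271.354  199.2137]]
handle [[238.6317 211.367 ]] bar mid [[250.3475 211.0652]]
(250.4230769230769, 198.03846153846155) [31.4699 33.9334  6.    ]
(251.5, 223.73076923076923) [ 31.7553 -33.0252   6.    ]
```

Request:
jog_arm(
  motion=[
    [0.0025,0.0005,0.02,0,0,0,-0.38],
    [0,0,0.025,0,0,0,-0.38],
    [0,0,0.015,0,0,0,-0.38],
    [0,0,0.007,0,0,0,-0.38],
    [0,0,0,0,0,0,-0.38],
  ],
)

```text
time_s: 18.1
ee_pos: [0.5409, -0.0158, 0.1192]
eef_rot: [-3.142, -0.699, 1.601]
force: [0.0, -0.4, 0.1]
grip_width: 0.0289
grip_force: 0.0
```

Request:
jog_arm(
  motion=[
    [-0.0026,0,0.0053,0,0,0,-0.38],
    [-0.0026,0,0.0053,0,0,0,-0.38],
    [-0.0025,0,0.0053,0,0,0,-0.38],
    [0,0,0,0,0,0,-0.38],
  ],
)

```text
time_s: 18.5
ee_pos: [0.5406, -0.0121, 0.1012]
eef_rot: [-3.14, -0.7, 1.599]
force: [0.2, 0.2, 0.3]
grip_width: 0.0293
grip_force: 0.0
```

```bash
python3 st.py
```

```text
tip s,lat,z mm [30.0925  0.2016  8.5627] toolx [-0.7646  0.0016  0.6444] tooly [ 0.0013  0.9999 -0.0009] toolz [-0.6444  0.0001 -0.7647]
[ 0.5406 -0.0121  0.1012] [-0.4236  0.5277  1.5582  0.6241  1.4394 -0.66  ] F [-0.1512  0.2469  0.2835] 0.029252449135658422
```

Request:
jog_arm(
  motion=[
    [-0.0032,0,0.0036,0,0,0,-0.38],
    [-0.0032,0,0.0036,0,0,0,-0.38],
    [-0.0011,0,0.0043,0,0,0,-0.38],
    [-0.0011,0,0.0043,0,0,0,-0.38],
    [0,0,0,0,0,0,-0.38],
  ],
)

```text
time_s: 19.0
ee_pos: [0.5404, -0.008, 0.0837]
eef_rot: [-3.14, -0.7, 1.599]
force: [-0.7, -0.2, 0.3]
grip_width: 0.0289
grip_force: 0.0
```

Request:
jog_arm(
  motion=[
    [0.0001,0,0.0037,0,0,0,-0.38],
    [0.0001,0,0.0037,0,0,0,-0.38],
    [0,0,0,0,0,0,-0.38],
  ],
)

```text
time_s: 19.3
ee_pos: [0.5404, -0.0031, 0.0784]
eef_rot: [-3.141, -0.7, 1.6]
force: [-0.4, 0.4, -0.1]
grip_width: 0.0288
grip_force: 0.0
```

Run:
```python
from st import *
s=ctrl.camera("side")[:,:,::-1];t=ctrl.camera("top")[:,:,::-1]
z=lambda i,x,y,w,h,f:cv2.resize(i[y:y+h,x:x+w],None,fx=f,fy=f,interpolation=cv2.INTER_CUBIC)
cv2.imwrite("pics/push.png",np.hstack([z(s,235,160,50,60,8),z(t,215,185,50,60,8)]))
```

```text
tip s,lat,z mm [ 21.1175   0.2657 -14.1641] toolx [-0.7646  0.0008  0.6444] tooly [ 0.0007  0.9999 -0.0004] toolz [-0.6444  0.0001 -0.7647]
[ 0.5404 -0.0031  0.0784] [-0.4096  0.553   1.5802  0.6341  1.3941 -0.6791] F [-0.3877 -0.4071 -0.0793] 0.028835950414504704
```

View pics/push.png

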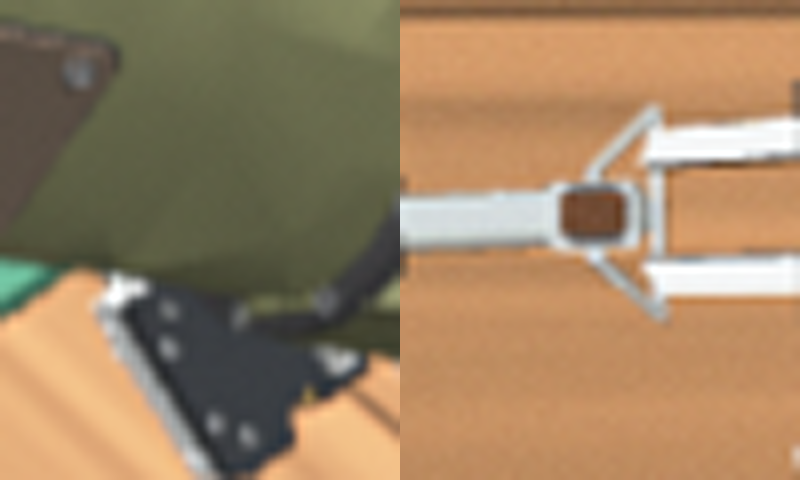

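The top view shows the loop swung down in front of the nose. Both fingertips are on the bar at about (297,205) and (297,219), straddling the shaft. Now I'll push along the tool axis.

Request:
jog_arm(
  motion=[
    [0,0,0.0015,0,0,0,-0.38],
    [0,0,0.0015,0,0,0,-0.38],
    [0,0,0,0,0,0,-0.38],
  ],
)

```text
time_s: 19.7
ee_pos: [0.5405, -0.0015, 0.0764]
eef_rot: [3.142, -0.7, 1.6]
force: [0.1, -0.2, 1.0]
grip_width: 0.0291
grip_force: 0.4
```

Request:
jog_arm(
  motion=[
    [0,0,0.001,0,0,0,-0.38],
    [0,0,0.001,0,0,0,-0.38],
    [0,0,0,0,0,0,-0.38],
  ],
)

```text
time_s: 20.0
ee_pos: [0.5405, -0.0003, 0.0748]
eef_rot: [-3.142, -0.7, 1.6]
force: [0.3, -0.6, 1.2]
grip_width: 0.0292
grip_force: 0.5
```

```bash
python3 st.py
```

```text
tip s,lat,z mm [ 18.286    0.3988 -17.7594] toolx [-0.7648  0.0008  0.6442] tooly [ 0.001   0.9999 -0.    ] toolz [-0.6442  0.0006 -0.7648]
[ 0.5405 -0.0003  0.0748] [-0.4051  0.5562  1.5851  0.6369  1.3848 -0.6809] F [0.5731 0.2492 1.1674] 0.02915811634507248
```

Request:
jog_arm(
  motion=[
    [0,0,0.001,0,0,0,-0.38],
    [0,0,0.001,0,0,0,-0.38],
    [0,0,0.001,0,0,0,-0.38],
    [0,0,0,0,0,0,-0.38],
  ],
)

```text
time_s: 20.4
ee_pos: [0.5406, 0.0014, 0.0726]
eef_rot: [3.141, -0.7, 1.6]
force: [-0.0, -3.8, 2.0]
grip_width: 0.0294
grip_force: 2.3
```

Request:
jog_arm(
  motion=[
    [0,0,0.001,0,0,0,-0.38],
    [0,0,0.001,0,0,0,-0.38],
    [0,0,0,0,0,0,-0.38],
  ],
)

```text
time_s: 20.7
ee_pos: [0.5406, 0.0027, 0.0711]
eef_rot: [3.141, -0.7, 1.6]
force: [-0.1, -4.1, 2.4]
grip_width: 0.0289
grip_force: 2.2
```

```bash
python3 st.py
```

```text
tip s,lat,z mm [ 15.3661   0.5918 -21.4736] toolx [-0.7651  0.0008  0.6439] tooly [0.0014 0.9999 0.0005] toolz [-0.6438  0.0013 -0.7651]
[0.5406 0.0027 0.0711] [-0.4004  0.5595  1.5899  0.6398  1.375  -0.6826] F [ 4.0718 -0.2199  2.4451] 0.0289116280474078
```

Request:
jog_arm(
  motion=[
    [0,0,0.001,0,0,0,-0.38],
    [0,0,0.001,0,0,0,-0.38],
    [0,0,0,0,0,0,-0.38],
  ],
)

```text
time_s: 21.0
ee_pos: [0.54, 0.0047, 0.0692]
eef_rot: [-3.14, -0.701, 1.6]
force: [-0.4, 0.5, -0.4]
grip_width: 0.0291
grip_force: 0.0
```

Request:
jog_arm(
  motion=[
    [0,0,0.001,0,0,0,-0.38],
    [0,0,0.001,0,0,0,-0.38],
    [0,0,0,0,0,0,-0.38],
  ],
)

```text
time_s: 21.3
ee_pos: [0.5402, 0.0057, 0.0679]
eef_rot: [-3.141, -0.7, 1.6]
force: [-0.0, -0.1, 0.1]
grip_width: 0.0289
grip_force: 0.1
```

Request:
jog_arm(
  motion=[
    [0,0,0.001,0,0,0,-0.38],
    [0,0,0.001,0,0,0,-0.38],
    [0,0,0,0,0,0,-0.38],
  ],
)

```text
time_s: 21.6
ee_pos: [0.5403, 0.0068, 0.0665]
eef_rot: [3.141, -0.7, 1.6]
force: [-0.7, 0.1, 0.8]
grip_width: 0.0296
grip_force: 0.7
```

```bash
python3 st.py
```

```text
tip s,lat,z mm [ 11.2087   0.4672 -26.0829] toolx [-0.7648  0.0007  0.6442] tooly [0.001  0.9999 0.0001] toolz [-0.6442  0.0007 -0.7648]
[0.5403 0.0068 0.0665] [-0.3939  0.5638  1.5962  0.6439  1.3641 -0.6848] F [-0.1543 -0.6634  0.8392] 0.029552617538028816
```

The force built to about 5 N and then dropped to nothing, which looks like the snap. I'll retract along the tool axis and look.

Request:
jog_arm(
  motion=[
    [0,0,-0.005,0,0,0,-0.38],
    [0,0,-0.01,0,0,0,-0.38],
    [0,0,-0.03,0,0,0,-0.38],
    [0,0,-0.04,0,0,0,-0.38],
    [0,0,-0.04,0,0,0,-0.38],
  ],
)

```text
time_s: 22.1
ee_pos: [0.5423, -0.0749, 0.1638]
eef_rot: [-3.141, -0.7, 1.6]
force: [-0.4, 0.3, 0.6]
grip_width: 0.0291
grip_force: 0.0
```

Request:
jog_arm(
  motion=[
    [-0.04,0,-0.02,0,0,0,-0.38],
    [-0.04,0,-0.02,0,0,0,-0.38],
    [-0.04,0,-0.02,0,0,0,-0.38],
    [-0.04,0,-0.02,0,0,0,-0.38],
    [0,0,0,0,0,0,-0.38],
  ],
)

```text
time_s: 22.6
ee_pos: [0.5463, -0.2522, 0.1182]
eef_rot: [-3.139, -0.701, 1.593]
force: [-0.0, 0.3, 0.2]
grip_width: 0.0294
grip_force: 0.0
```

Run:
```python
from st import *
s=ctrl.camera("side")[:,:,::-1];t=ctrl.camera("top")[:,:,::-1]
z=lambda i,x,y,w,h,f:cv2.resize(i[y:y+h,x:x+w],None,fx=f,fy=f,interpolation=cv2.INTER_CUBIC)
cv2.imwrite("pics/end.png",np.hstack([z(s,235,160,50,60,8),z(t,215,185,50,60,8)]))
for th,r in((.9,30),(1.17,33),(1.35,31.3)):
    B=H+r/1e3*np.cos(th)*ex+[0,0,.006-r/1e3*np.sin(th)]
    P=[B+ey*l for l in(-.034,.034)]
    print(th,(proj("side",P)-[235,160])*8,(proj("top",P)-[215,185])*8+[400,0])
```

```text
tip s,lat,z mm [270.2977  -1.3271  25.5435] toolx [-0.7642  0.0059  0.6449] tooly [ 0.0058  0.9999 -0.0024] toolz [-0.6449  0.0019 -0.7642]
[ 0.5463 -0.2522  0.1182] [-0.7321  0.7712  1.113   0.4963  1.7586 -0.7883] F [-0.3359 -0.0227  0.1865] 0.029438843575245913
0.9 [[114.2874 356.9462]
 [250.9754 258.8482]] [[651.6315 312.8115]
 [644.0678 108.6711]]
1.17 [[103.8686 359.773 ]
 [239.8549 262.3118]] [[634.3399 313.0198]
 [626.8771 110.1895]]
1.35 [[ 92.741  350.5478]
 [228.6762 253.6164]] [[616.3674 313.6856]
 [608.9597 110.871 ]]
```

View pics/end.png

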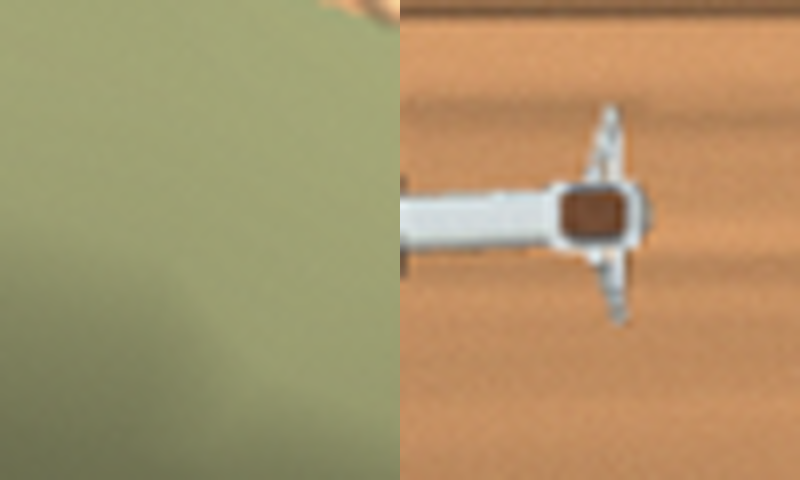

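In the top view the bar ends are at crop positions (610,108) and (617,318), which match the 1.35 rad prediction, so the loop has snapped under. The arm is well clear, so I'm handing in.

```bash
python3 -c "
from station import ctrl
print(ctrl.hand_in())"
```

```text
the job is handed in; nothing more can be done
None
```

The hitch pin is home in the cross hole and its loop has snapped under the shaft, by the last top view (side view blocked by the arm); the job was handed in at about 23 s, with no verdict returned.

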